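Sanitise the retainer with the UV wand

ROBOT

A 6-joint arm with a two-finger parallel gripper is mounted at the origin on the work surface. World frame = base frame: x ahead of the robot, y to its left, z up, the work surface at z = 0. Lengths are in m, angles in degrees, forces in N, time in s.
With the tool pointing down it reaches from about 0.375 to 0.9 m from the base axis. Payload 3.1 kg.
Tool frame: the origin (TCP) lies between the finger pads; the fingertips stand 11 mm ahead of it and the grasp point (between the pads) lies 8 mm behind it; z points along the fingers, y is the line along which they close (so a half turn about z gives the same grasp; the last joint's range is limited). The gripper opens to 87 mm and grips with 3 to 60 N. Pads are 19 mm wide; open, the fingers measure 117 mm over their backs; the gripper's body (75 mm by 190 mm) begins 51 mm behind the grasp point.
Start: joints at [59.387, 30.224, 82.088, -0, 67.689, -10.227], TCP at [0.218, 0.586, 0.234] pointing down, gripper open.
Joint ranges: [-176.69, 176.69], [-43.24, 126.21], [12.49, 139.97], [-82, 262], [0, 151.66], [-163.58, 163.58]. Speed limits (degrees/s): [159.86, 159.86, 180, 180, 180, 180].

INTERFACE

Orientations are given as a 3x3 rotation matrix whose columns are the frame's x, y, z axes.
In Python, from rig import bot, viewer, workorder, models gives the robot as it stands.
- The arm moves only by the shell command python3 -m jog 'ROWS'. ROWS is JSON, a list of rows, each a list of 7 numbers: the opening, from 0 (shut) to 1 (fully open), then the shift along the tool's x, y, z in m, then the turn, a rotation vector about the tool's x, y, z in degrees. In form: [[claw, x, y, z, ax, ay, az], ...]. A call has 1 to 20 rows; each row is the pose to reach, as a shift and turn from the pose commanded when the call began, along the tool's axes at that moment; what a row does not reach only later rows make up. A row lasts 1/8 s, in which the tool goes at most 62.5 mm and 10.7 degrees, less where a joint would pass 70% of its speed; a pose out of reach is approached as far as the arm can. A call with a gripper value outside its range is refused whole. The fingers move at their own pace and stop on an object; the grip force is fixed at half the most. Time passes only in rows, so rows that repeat a pose let the fingers close. It gives the time, the measured TCP pose, the force, the opening and the grip force at its end, in the units of the state.
- bot.read_state(): the state, without advancing time (a new reading comes with each control period).
- viewer.capture(name): name is "scene" or "top" or "wrist"; returns (picture, depth): 480x640x3 uint8, blue, green, red; 480x640 float32, m along the optical axis (not along the pixel's ray), 0 where there is no reading.
- viewer.camera_info(name): a dict with "fx", "fy", "cx", "cy" (pixels), "dist_coeffs" ([k1, k2, p1, p2, k3] as OpenCV has them; the pictures are not rectified), "world_to_cam" (4x4, takes a point from world to camera coordinates). Camera axes: x right, y down, z forward; pixel columns grow to the right and rows downward; lengths in m; the calibration is good to about 2 mm. A picture is of the moment at which its call begins: read the wrist's pose just before it. camera_info takes no time and is no camera call; for the wrist camera it gives the pose at the moment of the call.
- workorder.hand_in(): hands the job in; it is judged then, once.
Trained networks look in the newest picture that a camera, given by its name, has taken for a name from the list of things; names that differ only in an ending like _2 or _b are one class to them, and where a whole thing is asked for, a point or a joint stands for the part that bears it (a point fixed in the world has none). Each returns a list of dicts, best first, with "p" (0 to 1); they miss things now and then, are a little off and sometimes report something else, mostly with a low value. They report only what shows in the picture. A call takes as long as a camera call.
- models.outline_of(camera, thing): "mask" (480x640 bool, what is visible of it).
- models.tip_of(camera, thing): "xyz" ([x, y, z] in m, in world coordinates, good to about 4 mm: a listed point, or the origin of a listed thing).
The state is a dict: "time_s": time; "joint_positions": joint angles; "qvel": joint speeds; "tau": joint torques, N m; "position": TCP position; "tcp_rot": TCP orientation; "force": force on the tool from outside, world axes, zero at the start; "moment": the same for the moment, N m; "opening": opening from 0.0 (shut) to 1.0 (fully open); "grasp_force": force on a finger pad.
Only numpy, scipy, OpenCV 4.12 (cv2) and the standard library are available. Lean on these libraries where they do the work, as an engineer would, in place of code of your own. Each camera call takes 0.05 s, during which the arm holds its last target. There are 200 camera calls.

TASK

Swing the retainer case's white cover all the way open to its stop, then pick up the UV wand and aim its lamp squarely at the middle of the clear inner lid, the hood flat against it with light pressure (about 5 N, never hard), and hold it still there for two seconds. Then lay the wand back on its black mat, feet down, lengthwise along the mat near its middle, and let go, leaving the cover fully open and the other things on the ledge where they are.

Things in the scene. Friction and masses are not known exactly. Their poses are not given: they have to be found in the camera images.
- case: Blue retainer case, 110 x 110 mm, 30 mm to its rim, fixed on a grey stand, its face sloped 24 degrees, roughly towards the robot's right. Origin: centre of its underside; z square to the face (outwards), x up the slope, y across it, roughly towards the robot. Its clear inner lid (70 x 70 mm, pink retainer under it) stands proud of the rim on a spring of 1.8 N/mm, 12 mm travel.
- window (a point): Point fixed on the case's z axis, 48 mm above its origin: the aim point. Sideways it is the inner lid's centre; the inner lid's resting face may be anywhere from 8 mm below to 8 mm above it along case z, different every time and not reported: find it by touch.
- cover (a joint): White swivel cover, 106 x 106 x 6 mm, underside 62 mm above the case's origin along case z. Turns in its own plane about a steel pin: 0 = shut over the inner lid, 1.57 rad = open against its stop, out beside the case on its +y side. Opens clockwise seen from outside; stays where left.
- cover_tab (a point): Centre of the top of the red round post (14 mm diameter, 35 mm tall, its foot on the cover's upper face, parallel to case z) by which the cover is pushed; 118 mm from the hinge pin.
- cover_hinge (a point): On the cover's hinge pin, at the level of the cover's underside, at case x = 47 mm, y = 47 mm. The pin is parallel to case z.
- wand: White UV wand, 190 mm long (x -95 to +95), 160 g, standing on head and tail foot. Origin: mid-length, level of the underside. Head: 50 x 50 mm, 50 tall, x = 45 to 95, flat black hood and violet lamp underneath, shining along -z. Handle: 26 mm wide (y), z = 24 to 48 mm, between the head and the tail foot (x = -95 to -81).
- lamp (a point): Centre of the wand's lamp and hood face: x = 70 mm, z = 0 in the wand's frame; it shines along the wand's -z.
- wand_grip (a point): Middle of the handle at a good place to grip: x = 10 mm, z = 36 mm in the wand's frame.
- mat: Black rubber mat, 260 (x) x 140 (y) x 5 mm, fixed on the ledge; origin at the centre of its underside. The wand starts on it, lengthwise.
- tumbler: Chrome tumbler, 72 mm diameter, 100 mm tall; origin under its centre. Bystander.
- jar: Glass jar with steel cap, 70 mm diameter, 90 mm tall; origin under its centre. Bystander.
- lotion: Green lotion bottle, 52 mm diameter, 130 mm tall; origin under its centre. Bystander.
- hairbrush: White hairbrush, about 200 mm long along x, 27 mm high, bristles up; origin under its middle. Bystander.
- tweezers: Steel tweezers, 105 mm long along x, 10 mm high; origin under its middle. Bystander.
- tin: Round aluminium tin, 64 mm diameter, 24 mm tall; origin under its centre. Bystander.

How it is judged (in metres and radians):
On the way, in this order (a step that is already met when the one before it is completed fails the run):
1. the cover is swung open to its stop (past 1.42 rad) (value of joint cover above 1.42 rad), for 0.1 s.
2. the wand's lamp is held still against the inner lid, within 10 mm of its centre each way, square to it within 0.14 rad, pressing with 2 to 9 N, for 1.5 s (x of lamp in the frame of case between -0.01 and 0.01 m and y of lamp in the frame of case between -0.01 and 0.01 m and z of lamp in the frame of case between 0.026 and 0.059 m and angle between the z axis of wand and the z axis of case, either way round below 0.14 rad and contact force between wand and case between 2 and 9 N and linear speed of wand below 0.02 m/s and angular speed of wand below 0.2 rad/s and value of joint cover above 1.35 rad), for 1.5 s.
At the end, for the whole second after the job is handed in: The wand lies still on the mat on its head and foot (tilt under 0.08 rad, underside 2 to 9 mm above the ledge), within 40 mm of the mat's centre lengthwise and 45 mm across, in line with it within 0.3 rad (either way round); the cover stands open past 1.38 rad (x of wand in the frame of mat between -0.04 and 0.04 m and y of wand in the frame of mat between -0.045 and 0.045 m and height (world z) of wand between 0.002 and 0.009 m and angle between wand's own z axis and vertical below 0.08 rad and angle between the x axis of wand and the x axis of mat, either way round below 0.3 rad and linear speed of wand below 0.02 m/s and value of joint cover above 1.38 rad); the robot touches nothing.
It fails at once if the wand presses on the case with more than 18 N (contact force between wand and case above 18 N).
It fails at once if a bystander (tumbler, jar, lotion, hairbrush, tweezers, tin) is shifted by more than 30 mm (distance of any of tumbler, jar, lotion, hairbrush, tweezers, tin from where it was at the start of the episode above 0.03 m).
It fails at once if the tumbler, jar or lotion bottle is tipped (angle between any of tumbler, jar, lotion's own z axis and vertical above 0.35 rad).
It also fails if it takes over 67 s, if anything falls off the work surface, if the arm or the gripper's body presses on something with over 40 N, if the wrist force passes 120 N, or if a joint passes its speed limit or range.

## Working session

There is one attempt and no reset: what is moved stays moved. The work goes in short steps, Python scripts to look and compute and a shell command to move; the robot and the scene stay as the last step left them, time stands still between calls to the robot, and variables do not carry over. Pictures are saved under pics/ and viewed, at most 10 in all, crops included, and the job is handed in when it is done.

```bash
ls; mkdir -p pics
python3 - <<'E'
from rig import bot, viewer, models
import cv2, numpy as np
s=bot.read_state(); print(s['time_s'],s['position'],np.round(s['tcp_rot'],3).tolist(),s['force'],s['opening'])
ims=[]
for c in ['scene','top']:
    im,d=viewer.capture(c); cv2.imwrite(f'pics/{c}0.png',im); np.save(f'{c}0d.npy',d)
    for t in ['case','window','cover_tab','cover_hinge','wand','lamp','wand_grip','mat','tumbler','jar','lotion','hairbrush','tweezers','tin']:
        try: r=models.tip_of(c,t); print(c,t,[(np.round(x['xyz'],3).tolist(),round(float(x['p']),2)) for x in r[:2]])
        except Exception as e: print(c,t,e)
print(bot.read_state()['time_s'])
E
```

```text
pics
0.0 [0.21730027 0.58525152 0.23257865] [[-0.937, 0.348, -0.001], [0.348, 0.937, -0.002], [0.0, -0.002, -1.0]] [-0.49402923 -1.11168025  0.23585198] 1.0041955006525027
scene case [([0.555, 0.144, 0.08], 0.9)]
scene window [([0.551, 0.122, 0.126], 0.76), ([0.448, 0.422, 0.001], 0.41)]
scene cover_tab [([0.601, 0.075, 0.159], 0.85), ([0.554, 0.121, 0.125], 0.61)]
scene cover_hinge [([0.505, 0.16, 0.156], 0.72)]
scene wand [([0.497, -0.22, -0.002], 0.85)]
scene lamp [([0.516, -0.15, 0.005], 0.86)]
scene wand_grip []
scene mat [([0.519, -0.216, 0.001], 0.78)]
scene tumbler [([0.719, -0.212, -0.003], 0.82), ([0.494, -0.221, 0.003], 0.66)]
scene jar [([0.73, -0.101, -0.0], 0.59), ([0.665, 0.278, -0.002], 0.4)]
scene lotion [([0.737, 0.073, 0.0], 0.79)]
scene hairbrush [([0.446, 0.42, -0.002], 0.87)]
scene tweezers [([0.666, 0.283, 0.001], 0.89)]
scene tin [([0.422, 0.287, -0.003], 0.8)]
top case [([0.554, 0.145, 0.082], 0.57), ([0.42, 0.291, 0.001], 0.29)]
top window [([0.555, 0.12, 0.124], 0.76)]
top cover_tab [([0.6, 0.074, 0.16], 0.86)]
top cover_hinge [([0.501, 0.159, 0.155], 0.69)]
top wand [([0.497, -0.219, -0.0], 0.6), ([0.42, 0.29, 0.001], 0.3)]
top lamp [([0.518, -0.152, 0.007], 0.83)]
top wand_grip [([0.5, -0.211, 0.04], 0.88)]
top mat [([0.449, 0.424, -0.008], 0.66), ([0.517, -0.215, -0.001], 0.63)]
top tumbler [([0.719, -0.213, -0.001], 0.97)]
top jar []
top lotion [([0.743, 0.063, 0.0], 0.85)]
top hairbrush [([0.446, 0.422, -0.01], 0.67), ([0.552, 0.12, 0.125], 0.34)]
top tweezers [([0.501, 0.16, 0.158], 0.6), ([0.664, 0.283, 0.002], 0.44)]
top tin [([0.419, 0.288, 0.002], 0.68)]
1.5
```

View pics/scene0.png

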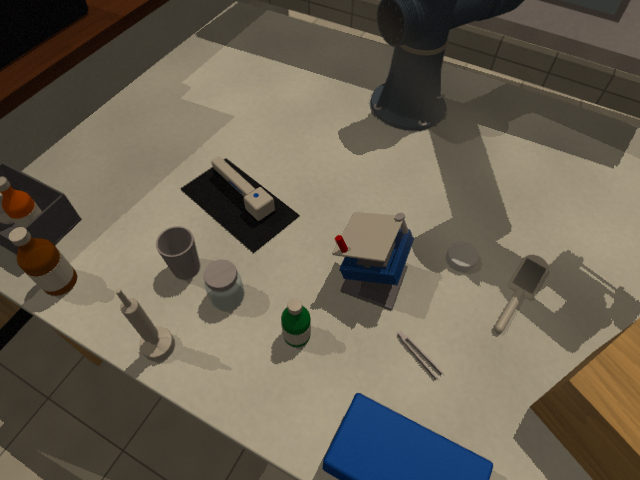

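View pics/top0.png

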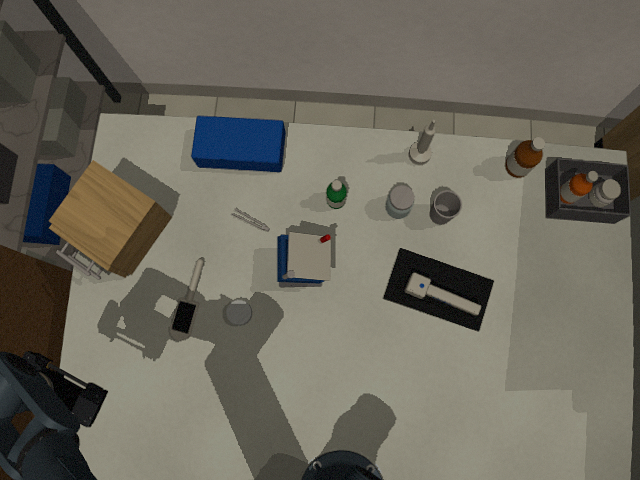

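The top view shows the shut cover at about (308,256), with the red post at (325,239). The wand lies on the mat near (440,295) with its head at (418,286), pointing towards the case. Next I fit the poses from masks and depth.

```bash
cat > h.py <<'E'
import numpy as np, cv2
from rig import bot, viewer, models
def cloud(c,d,mask):
    i=viewer.camera_info(c); v,u=np.nonzero(mask&(d>0))
    K=np.array([[i['fx'],0,i['cx']],[0,i['fy'],i['cy']],[0,0,1]])
    n=cv2.undistortPoints(np.stack([u,v],1).astype(float)[:,None],K,np.array(i['dist_coeffs']))[:,0]
    z=d[v,u]; P=np.c_[n*z[:,None],z,np.ones(len(z))]
    return (P@np.linalg.inv(np.array(i['world_to_cam'])).T)[:,:3]
E
python3 - <<'E'
from h import *
for c in ['top','scene']:
    im,d=viewer.capture(c)
    for t in ['cover','wand','mat']:
        r=models.outline_of(c,t)
        if not r: print(c,t,'none'); continue
        m=np.array(r[0]['mask']); P=cloud(c,d,m); print(c,t,round(float(r[0]['p']),2),len(P),np.round(np.median(P,0),3))
        if t=='cover':
            Q=P
            for k in range(6):
                ctr=Q.mean(0); n=np.linalg.svd(Q-ctr)[2][2]; n*=np.sign(n[2]); e=(P-ctr)@n; Q=P[abs(e)<(.006 if k<3 else .003)]
            x=np.array([0,1,0]);x=x-n*(n@x);x/=np.linalg.norm(x);y=np.cross(n,x)
            q=np.c_[(Q-ctr)@x,(Q-ctr)@y].astype(np.float32); R=cv2.minAreaRect(q)
            b=cv2.boxPoints(R); print(' n',np.round(n,3),'tilt',np.degrees(np.arccos(n[2])),'yaw',np.degrees(np.arctan2(-n[0],-n[1])),R,len(Q)); print(np.round(ctr+R[0][0]*x+R[0][1]*y,4)); print(np.round(ctr+b@np.c_[x,y].T,3))
        elif t=='wand':
            for lo,hi in [(.045,.065),(.045,.0545),(.03,.07)]:
                Q=P[(P[:,2]>lo)&(P[:,2]<hi)]; R=cv2.minAreaRect(Q[:,:2].astype(np.float32)); print(' ',lo,hi,len(Q),R,np.median(Q[:,2]))
        else:
            Q=P[abs(P[:,2]-.005)<.008]; R=cv2.minAreaRect(Q[:,:2].astype(np.float32)); print(' ',R,np.median(Q[:,2]),Q[:,:2].mean(0))
E
```

```text
top cover 0.66 1905 [0.555 0.114 0.143]
 n [ 0.043 -0.411  0.91 ] tilt 24.4335365966822 yaw -5.953127032344364 ((-0.0023624002933502197, -0.0011171959340572357), (0.10640881955623627, 0.10703037679195404), 4.004877090454102) 1418
[0.5556 0.1124 0.1412]
[[0.505 0.061 0.12 ]
 [0.612 0.067 0.118]
 [0.606 0.164 0.162]
 [0.5   0.157 0.164]]
top wand 0.94 1165 [ 0.5   -0.195  0.052]
  0.045 0.065 985 ((0.4978146255016327, -0.2222040295600891), (0.19158348441123962, 0.05043560639023781), 71.53497314453125) 0.05290919391554216
  0.045 0.0545 684 ((0.4980332553386688, -0.22227703034877777), (0.19158348441123962, 0.049974650144577026), 71.53497314453125) 0.05173108610858479
  0.03 0.07 1060 ((0.497816801071167, -0.22219757735729218), (0.1915970891714096, 0.05043560639023781), 71.53497314453125) 0.05250617425131887
top mat 0.71 4278 [ 0.527 -0.217  0.005]
  ((0.5196418166160583, -0.2158004641532898), (0.26114192605018616, 0.14407208561897278), 74.9044189453125) 0.004567285227960904 [ 0.5219579  -0.21519508]
scene cover 0.86 2490 [0.559 0.12  0.144]
 n [ 0.042 -0.406  0.913] tilt 24.082318078192
[... 230 characters left out ...]
[0.5   0.163 0.165]]
scene wand 0.62 1415 [ 0.511 -0.174  0.052]
  0.045 0.065 986 ((0.4971626400947571, -0.21904733777046204), (0.1914149969816208, 0.049646347761154175), 70.33364868164062) 0.053424596760761
  0.045 0.0545 706 ((0.4971626400947571, -0.21904733777046204), (0.1914149969816208, 0.049646347761154175), 70.33364868164062) 0.052700068678391776
  0.03 0.07 1191 ((0.4979345202445984, -0.21925541758537292), (0.19149401783943176, 0.05059566721320152), 70.62498474121094) 0.052921344817503546
scene mat 0.67 3806 [ 0.541 -0.21   0.005]
  ((0.5189554691314697, -0.21412493288516998), (0.26141443848609924, 0.141244038939476), 74.54431915283203) 0.005101792773443359 [ 0.53757755 -0.20557571]
```

```bash
cat >> h.py <<'E'
from scipy.spatial.transform import Rotation as Ro
ps=np.radians(4.5); t=np.radians(24)
Zc=np.array([np.sin(ps)*np.sin(t),-np.cos(ps)*np.sin(t),np.cos(t)])
Xc=np.array([-np.sin(ps)*np.cos(t),np.cos(ps)*np.cos(t),np.sin(t)]); Yc=np.cross(Zc,Xc)
C=np.c_[Xc,Yc,Zc]; O=np.array([.554,.143,.080]); RT=np.c_[Xc,-Yc,-Zc]
def delta(p,R):
    s=bot.read_state(); R0=np.array(s['tcp_rot'])
    print(np.round(R0.T@(np.array(p)-s['position']),4).tolist(), np.round(np.degrees(Ro.from_matrix(R0.T@R).as_rotvec()),1).tolist())
def st():
    s=bot.read_state(); print(round(s['time_s'],2),'case TCP mm',np.round(1000*C.T@(s['position']-O),1),'F case',np.round(C.T@s['force'],2),'open',round(s['opening'],3),'gf',s['grasp_force'],'rot err deg',np.round(np.degrees(Ro.from_matrix(RT.T@np.array(s['tcp_rot'])).as_rotvec()),2))
E
python3 - <<'E'
from h import *
tab=np.array([.6005,.0745,.1595]); print('tab case',C.T@(tab-O))
delta(tab+.075*Zc,RT)
E
```

```text
tab case [-0.03338233 -0.04098221  0.10188635]
[-0.5498, -0.3736, 0.0055] [-13.6, 21.3, 64.1]
```

```bash
python3 -m jog '[[0.5,0,0,-0.06,0,0,0],[0.5,0,0,-0.08,0,0,0],[0.5,-0.05,-0.034,-0.09,-1.3,2,6],[0.5,-0.1,-0.068,-0.09,-2.6,4,12],[0.5,-0.15,-0.102,-0.09,-3.9,6,18],[0.5,-0.2,-0.136,-0.09,-5.2,8,24],[0.5,-0.25,-0.17,-0.09,-6.5,10,30],[0.5,-0.3,-0.204,-0.09,-7.8,12,36],[0.5,-0.35,-0.238,-0.09,-9.1,14,42],[0.5,-0.4,-0.272,-0.09,-10.4,16,48],[0.5,-0.45,-0.306,-0.09,-11.5,18,54],[0.5,-0.5,-0.34,-0.07,-12.6,20,60],[0.5,-0.55,-0.374,-0.04,-13.6,21.3,64.1],[0.5,-0.55,-0.374,0.0,-13.6,21.3,64.1],[0.5,-0.55,-0.374,0.005,-13.6,21.3,64.1],[0.5,-0.55,-0.374,0.005,-13.6,21.3,64.1],[0.5,-0.55,-0.374,0.005,-13.6,21.3,64.1]]'
python3 - <<'E'
from h import *
st(); im,d=viewer.capture('wrist'); cv2.imwrite('pics/w1.png',im)
for t in ['cover_tab','cover_hinge']:
  for r in models.tip_of('wrist',t)[:2]: print(t,r['p'],1000*C.T@(np.array(r['xyz'])-O))
tab=np.array([.6005,.0745,.1595]);delta(tab-.018*Zc,RT)
E
```

```text
time_s: 4.03
position: [0.6036, 0.0446, 0.2306]
tcp_rot: [[-0.075, 0.997, -0.029], [0.911, 0.08, 0.404], [0.405, 0.003, -0.914]]
force: [-0.3, -0.4, -0.1]
opening: 0.5
grasp_force: 0.0
4.03 case TCP mm [-32.  -41.7 179.1] F case [-0.38  0.34  0.08] open 0.5 gf 0.0 rot err deg [-0.14 -0.11 -0.17]
cover_tab 0.89 [-32.64777612 -45.07187412 101.12145607]
cover_hinge 0.87 [48.79140332 43.77623941 63.87722463]
[-0.0009, -0.0007, 0.0949] [0.1, 0.1, 0.2]
```

View pics/w1.png

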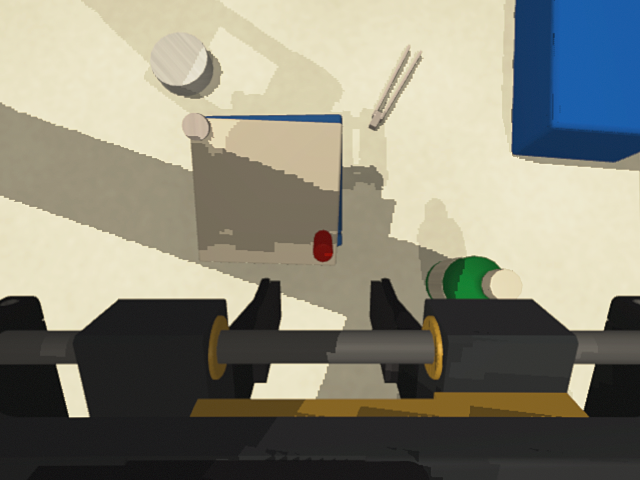

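Post at (323,245) lies between the fingers (265 to 385), and the lotion bottle is clear. I go down around the post and narrow the fingers.

```bash
python3 -m jog '[[0.5,0,0.001,0.03,0,0,0],[0.5,0,0.001,0.06,0,0,0],[0.5,0,0.001,0.08,0,0,0],[0.5,0,0.001,0.092,0,0,0],[0.25,0,0.001,0.092,0,0,0],[0.25,0,0.001,0.092,0,0,0],[0.25,0,0.001,0.092,0,0,0]]'
python3 - <<'E'
from h import *
st()
r=np.array([-.0804,-.0885])
for a in range(0,96,8):
    c,s=np.cos(np.radians(a)),np.sin(np.radians(a)); q=np.array([r[0]*c+r[1]*s,-r[0]*s+r[1]*c])-r
    print(a,'tool',np.round([q[0],-q[1]],3))
E
```

```text
time_s: 5.05
position: [0.6017, 0.0806, 0.1453]
tcp_rot: [[-0.072, 0.997, -0.03], [0.911, 0.078, 0.404], [0.405, 0.002, -0.914]]
force: [-0.0, -0.2, -1.0]
opening: 0.28
grasp_force: 0.0
5.05 case TCP mm [-33.7 -42.6  86.5] F case [-0.59  0.03 -0.86] open 0.28 gf 0.0 rot err deg [-0.1  -0.09 -0.04]
0 tool [ 0. -0.]
8 tool [-0.012 -0.012]
16 tool [-0.021 -0.026]
24 tool [-0.029 -0.04 ]
32 tool [-0.035 -0.056]
40 tool [-0.038 -0.072]
48 tool [-0.039 -0.089]
56 tool [-0.038 -0.106]
64 tool [-0.034 -0.122]
72 tool [-0.029 -0.138]
80 tool [-0.021 -0.152]
88 tool [-0.011 -0.166]
```

```bash
python3 -m jog '[[0.25,-0.006,-0.006,0,0,0,0],[0.25,-0.012,-0.012,0,0,0,0],[0.25,-0.021,-0.026,0,0,0,0],[0.25,-0.029,-0.040,0,0,0,0],[0.25,-0.035,-0.056,0,0,0,0],[0.25,-0.038,-0.072,0,0,0,0],[0.25,-0.039,-0.089,0,0,0,0],[0.25,-0.038,-0.106,0,0,0,0],[0.25,-0.034,-0.122,0,0,0,0],[0.25,-0.029,-0.138,0,0,0,0],[0.25,-0.021,-0.152,0,0,0,0],[0.25,-0.015,-0.161,0,0,0,0],[0.25,-0.015,-0.161,0,0,0,0]]'
python3 - <<'E'
from h import *
st(); viewer.capture('scene')
for r in models.tip_of('scene','cover_tab')[:2]: print(r['p'],1000*C.T@(np.array(r['xyz'])-O))
E
```

```text
time_s: 6.68
position: [0.4403, 0.0553, 0.1386]
tcp_rot: [[-0.072, 0.997, -0.033], [0.911, 0.08, 0.405], [0.407, -0.001, -0.914]]
force: [0.3, -0.2, 0.5]
opening: 0.248
grasp_force: 0.0
6.67 case TCP mm [-47.9 120.2  85.5] F case [ 0.05 -0.24  0.56] open 0.248 gf 0.0 rot err deg [ 0.08 -0.   -0.03]
0.89 [-48.63106132 118.07451368 104.1875189 ]
```

```bash
python3 -m jog '[[0.25,0.005,-0.006,0,0,0,0],[0.25,0.008,-0.010,0,0,0,0],[0.25,0.010,-0.013,0,0,0,0],[0.25,0.010,-0.014,0,0,0,0]]'
python3 - <<'E'
from h import *
st(); viewer.capture('scene')
for r in models.tip_of('scene','cover_tab')[:2]: print(r['p'],1000*C.T@(np.array(r['xyz'])-O))
E
```

```text
time_s: 7.28
position: [0.4338, 0.0601, 0.1424]
tcp_rot: [[-0.072, 0.997, -0.017], [0.914, 0.072, 0.399], [0.399, 0.013, -0.917]]
force: [13.1, 1.6, -9.6]
opening: 0.251
grasp_force: 6.8
7.28 case TCP mm [-41.5 126.3  86.8] F case [ -3.38 -13.21  -9.05] open 0.251 gf 6.841977294534445 rot err deg [-0.83 -0.46  0.02]
0.64 [-42.15251956 120.39512764 103.49235882]
```

Reaction of 13 N, so the cover is at its stop. I back off, retreat and go to the wand.

```bash
python3 -m jog '[[0.25,-0.002,0.010,0,0,0,0],[0.3,-0.002,0.013,0,0,0,0],[0.3,-0.002,0.013,-0.03,0,0,0],[0.3,-0.002,0.013,-0.08,0,0,0],[0.5,-0.002,0.013,-0.11,0,0,0],[0.5,-0.002,0.013,-0.11,0,0,0]]'
python3 - <<'E'
from h import *
st(); viewer.capture('scene')
for r in models.tip_of('scene','cover_tab')[:1]: print(r['p'],1000*C.T@(np.array(r['xyz'])-O))
a=np.radians(71.5); x=np.array([np.cos(a),np.sin(a),0]);z=np.array([0,0,-1.]);R=np.c_[x,np.cross(z,x),z]
g=np.array([.4975,-.2205,0])+.028*x
delta(g+[0,0,.16],R)
E
```

```text
time_s: 8.12
position: [0.444, 0.0167, 0.2435]
tcp_rot: [[-0.073, 0.997, -0.029], [0.912, 0.078, 0.403], [0.404, 0.003, -0.915]]
force: [0.0, 0.2, -0.9]
opening: 0.44
grasp_force: 0.0
8.12 case TCP mm [-40.7 119.5 197.1] F case [-0.18 -0.06 -0.94] open 0.44 gf 0.0 rot err deg [-0.16 -0.16 -0.07]
0.94 [-42.77333464 120.23266863 100.15646378]
[-0.2308, 0.0472, -0.0135] [-4.9, -23.7, 22.7]
```

```bash
python3 -m jog '[[0.8,-0.04,0.008,-0.01,-0.8,-4,4],[0.8,-0.08,0.016,-0.02,-1.6,-8,8],[0.8,-0.12,0.024,-0.02,-2.5,-12,12],[0.8,-0.16,0.032,-0.02,-3.3,-16,16],[0.8,-0.2,0.04,-0.015,-4.1,-20,20],[0.8,-0.231,0.047,-0.0135,-4.9,-23.7,22.7],[0.8,-0.231,0.047,-0.0135,-4.9,-23.7,22.7],[0.8,-0.231,0.047,-0.0135,-4.9,-23.7,22.7]]'
python3 - <<'E'
from h import *
st(); im,d=viewer.capture('wrist'); cv2.imwrite('pics/w2.png',im)
for t in ['wand','wand_grip','lamp','mat']:
  for r in models.tip_of('wrist',t)[:1]: print(t,r['p'],np.round(r['xyz'],4))
r=models.outline_of('wrist','wand')
if r:
  P=cloud('wrist',d,np.array(r[0]['mask'])); Q=P[(P[:,2]>.04)&(P[:,2]<.07)]; print(r[0]['p'],len(Q),cv2.minAreaRect(Q[:,:2].astype(np.float32)))
a=np.radians(71.5); x=np.array([np.cos(a),np.sin(a),0]);z=np.array([0,0,-1.]);R=np.c_[x,np.cross(z,x),z]
g=np.array([.4975,-.2205,0])+.028*x
delta(g+[0,0,.033],R)
E
```

```text
time_s: 9.22
position: [0.5063, -0.1932, 0.1599]
tcp_rot: [[0.317, 0.949, -0.001], [0.949, -0.317, 0.002], [0.001, -0.002, -1.0]]
force: [-0.0, -1.0, 0.6]
opening: 0.802
grasp_force: 0.0
9.22 case TCP mm [-270.3   73.9  207.8] F case [-0.67  0.08  0.91] open 0.802 gf 0.0 rot err deg [ -4.72 -23.6   22.64]
wand 0.94 [ 0.4946 -0.2164  0.0047]
wand_grip 0.62 [ 0.499  -0.2155  0.0415]
mat 0.66 [ 0.5224 -0.2162 -0.0028]
0.81 9019 ((0.49863436818122864, -0.2206811010837555), (0.18903039395809174, 0.04983307793736458), 70.48047637939453)
[0.0004, -0.0014, 0.1282] [0.1, 0.1, -0.0]
```

View pics/w2.png

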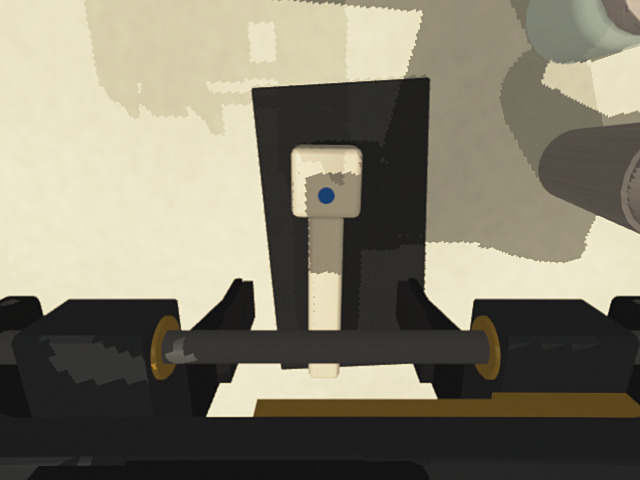

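The handle runs vertically at column 325, centred between the fingers (245 and 405). I descend and grip.

```bash
python3 -m jog '[[0.7,0,0,0.05,0,0,0],[0.7,0,-0.001,0.09,0,0,0],[0.7,0,-0.001,0.115,0,0,0],[0.7,0,-0.001,0.127,0,0,0],[0.7,0,-0.001,0.127,0,0,0],[0.4,0,-0.001,0.127,0,0,0],[0.2,0,-0.001,0.127,0,0,0],[0,0,-0.001,0.127,0,0,0],[0,0,-0.001,0.127,0,0,0],[0,0,-0.001,0.127,0,0,0],[0,0,-0.001,0.127,0,0,0],[0,0,-0.001,0.127,0,0,0]]'
python3 -c "
from h import *
st()"
```

```text
time_s: 11.02
position: [0.5067, -0.1948, 0.034]
tcp_rot: [[0.318, 0.948, 0.001], [0.948, -0.318, -0.002], [-0.001, 0.002, -1.0]]
force: [-0.8, 0.8, 5.1]
opening: 0.292
grasp_force: 30.0
11.03 case TCP mm [-322.9   73.7   93.4] F case [2.88 0.7  4.35] open 0.292 gf 29.967131204903126 rot err deg [ -4.92 -23.75  22.68]
```

```bash
python3 -m jog '[[0,0,0,-0.02,0,0,0],[0,0,0,-0.06,0,0,0],[0,0,0,-0.11,0,0,0],[0,0,0,-0.16,0,0,0],[0,0,0,-0.2,0,0,0],[0,0,0,-0.2,0,0,0],[0,0,0,-0.2,0,0,0]]'
python3 - <<'E'
from h import *
st()
for c in ['top','scene']:
    viewer.capture(c)
    for t in ['window','cover_tab','cover_hinge','case','lamp','wand']:
        for r in models.tip_of(c,t)[:1]: print(c,t,round(r['p'],2),np.round(1000*C.T@(np.array(r['xyz'])-O),1))
s=bot.read_state();R=np.array(s['tcp_rot'])
for c in ['top','scene']:
    for t in ['lamp','wand']:
        for r in models.tip_of(c,t)[:1]: print('in tool',t,np.round(1000*R.T@(np.array(r['xyz'])-s['position']),1))
delta(O+C@[-.043,0,.139],RT)
E
```

```text
time_s: 11.9
position: [0.5054, -0.1939, 0.2324]
tcp_rot: [[0.318, 0.948, -0.001], [0.948, -0.318, -0.0], [-0.0, -0.001, -1.0]]
force: [-0.2, 0.6, -2.3]
opening: 0.296
grasp_force: 30.0
11.9 case TCP mm [-241.3   74.8  274.2] F case [-0.35  0.14 -2.35] open 0.296 gf 29.957866966724396 rot err deg [ -4.77 -23.68  22.7 ]
top window 0.91 [-1.1  2.2 50.5]
top cover_tab 0.6 [-46.5 119.3 105. ]
top cover_hinge 0.86 [49.2 49.9 60.9]
top case 0.72 [ 0.1 -0.8  1.8]
top lamp 0.94 [-213.    57.5  235.4]
scene window 0.8 [-2.7  3.7 49.8]
scene cover_tab 0.64 [-39.9 120.9 102.6]
scene case 0.62 [-1.9 -1.   0.1]
scene lamp 0.66 [-215.9   56.9  228.6]
scene wand 0.7 [-278.8   83.7  257.8]
in tool lamp [45.5 -1.5 25.3]
in tool lamp [45.7 -1.1 32.7]
in tool wand [-28.5   1.5  31.7]
[0.247, -0.0247, 0.044] [4.9, 23.8, -22.7]
```

```bash
python3 -m jog '[[0,0.025,-0.0025,-0.01,0.5,2.4,-2.3],[0,0.06,-0.006,-0.01,1.2,5.7,-5.5],[0,0.10,-0.01,0,2,9.5,-9.2],[0,0.14,-0.014,0.01,2.8,13.4,-12.9],[0,0.18,-0.018,0.02,3.6,17.2,-16.5],[0,0.215,-0.0215,0.03,4.3,20.5,-19.7],[0,0.236,-0.024,0.04,4.8,22.8,-21.7],[0,0.246,-0.0247,0.044,4.9,23.8,-22.7],[0,0.246,-0.0247,0.044,4.9,23.8,-22.7],[0,0.246,-0.0247,0.044,4.9,23.8,-22.7],[0,0.246,-0.0247,0.044,4.9,23.8,-22.7]]'
python3 - <<'E'
from h import *
st(); im,d=viewer.capture('scene'); cv2.imwrite('pics/s3.png',cv2.resize(im[130:350,270:530],None,fx=3,fy=2.7))
im,d=viewer.capture('wrist'); cv2.imwrite('pics/w3.png',im)
s=bot.read_state();R=np.array(s['tcp_rot'])
for c in ['scene','wrist']:
    for t in ['lamp','wand','window','cover_tab']:
        for r in models.tip_of(c,t)[:1]: print(c,t,round(r['p'],2),'tool',np.round(1000*R.T@(np.array(r['xyz'])-s['position']),1),'case',np.round(1000*C.T@(np.array(r['xyz'])-O),1))
E
```

```text
time_s: 14.18
position: [0.5615, 0.0459, 0.19]
tcp_rot: [[-0.072, 0.997, -0.03], [0.911, 0.078, 0.406], [0.407, 0.001, -0.914]]
force: [-0.6, 0.2, -1.0]
opening: 0.292
grasp_force: 30.0
14.18 case TCP mm [-4.430e+01  1.000e-01  1.401e+02] F case [-0.15  0.58 -1.05] open 0.292 gf 29.957831287756562 rot err deg [-0.09 -0.   -0.01]
scene lamp 0.7 tool [45.9 -2.  31.7] case [  1.8   2.1 108.2]
scene wand 0.98 tool [-25.9   1.5  27. ] case [-70.1  -1.4 113. ]
scene window 0.8 tool [45.  -2.7 92.1] case [ 0.9  2.8 47.9]
scene cover_tab 0.8 tool [   1.4 -123.3   36.5] case [-42.8 123.4 103.2]
wrist wand 0.64 tool [-25.5  -1.1  29.6] case [-69.6   1.2 110.3]
wrist cover_tab 0.95 tool [   1.  -119.6   37.9] case [-43.2 119.7 101.9]
```

View pics/s3.png

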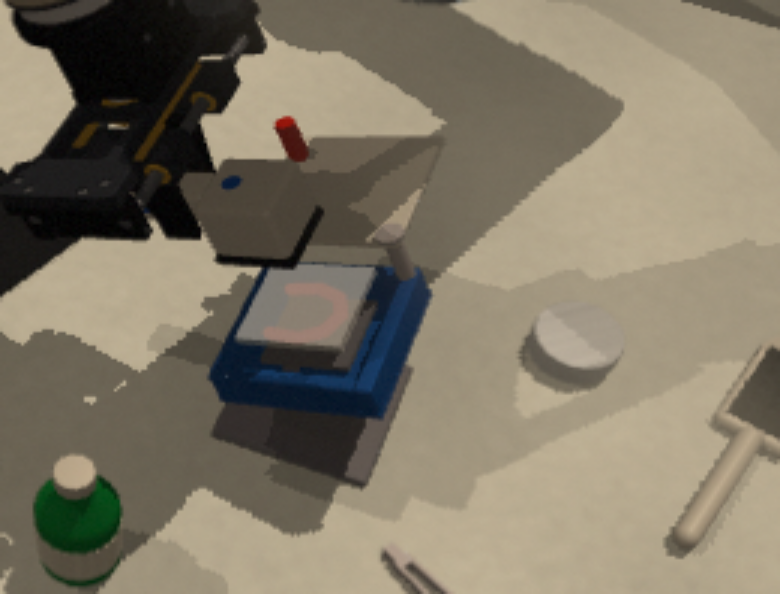

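View pics/w3.png

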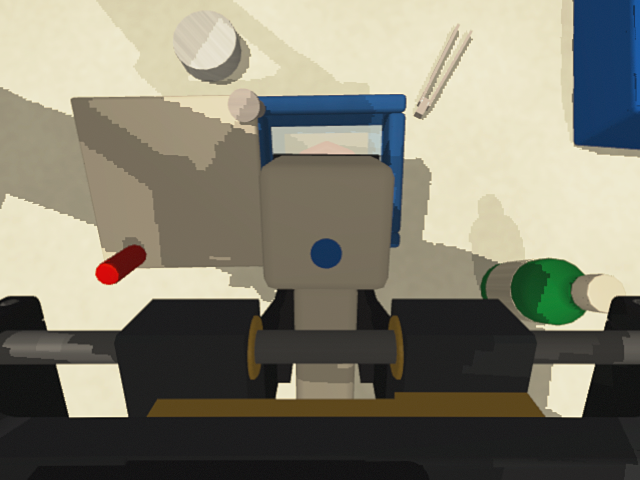

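The head (columns 261 to 395) is centred over the lid strip (270 to 383), and the cover is open and clear. Next is a gentle descent.

```bash
python3 -m jog '[[0,0,0,0.015,0,0,0],[0,0,0,0.03,0,0,0],[0,0,0,0.04,0,0,0],[0,0,0,0.045,0,0,0],[0,0,0,0.045,0,0,0],[0,0,0,0.045,0,0,0]]' | tail -0;  python3 -c "
from h import *
st()"
python3 -m jog '[[0,0,0,0.001,0,0,0],[0,0,0,0.002,0,0,0],[0,0,0,0.003,0,0,0],[0,0,0,0.004,0,0,0],[0,0,0,0.004,0,0,0]]' | tail -0;  python3 -c "
from h import *
st()"
python3 -m jog '[[0,0,0,0.001,0,0,0],[0,0,0,0.002,0,0,0],[0,0,0,0.003,0,0,0],[0,0,0,0.003,0,0,0]]' | tail -0;  python3 -c "
from h import *
st()"
```

```text
15.43 case TCP mm [-43.8  -0.   94.6] F case [ 0.45 -0.5  -1.61] open 0.295 gf 29.95793522335589 rot err deg [-0.06  0.03 -0.04]
16.05 case TCP mm [-43.8   0.4  90.2] F case [-0.69 -0.31 -1.46] open 0.29 gf 29.95787967927754 rot err deg [-0.    0.05 -0.02]
16.55 case TCP mm [-43.8   0.4  87.2] F case [-0.77 -0.67 -1.68] open 0.295 gf 29.957929607480764 rot err deg [-0.    0.05 -0.02]Exception ignored on flushing sys.stdout:
BrokenPipeError: [Errno 32] Broken pipe
Exception ignored on flushing sys.stdout:
BrokenPipeError: [Errno 32] Broken pipe
Exception ignored on flushing sys.stdout:
BrokenPipeError: [Errno 32] Broken pipe
```

```bash
python3 -m jog '[[0,0,0,0.001,0,0,0],[0,0,0,0.002,0,0,0],[0,0,0,0.003,0,0,0],[0,0,0,0.003,0,0,0]]' >/dev/null;  python3 -c "
from h import *
st()"
```

```text
17.05 case TCP mm [-43.8   0.4  84.2] F case [-0.28  0.87 -0.84] open 0.294 gf 29.957828633487225 rot err deg [-0.    0.05 -0.03]
```

```bash
python3 -m jog '[[0,0,0,0.001,0,0,0],[0,0,0,0.002,0,0,0],[0,0,0,0.002,0,0,0]]' >/dev/null;  python3 -c "
from h import *
st()"
```

```text
17.43 case TCP mm [-43.8   0.4  82.2] F case [-0.84  1.06 -1.52] open 0.301 gf 29.957997668534517 rot err deg [-0.    0.05 -0.03]
```

```bash
python3 -m jog '[[0,0,0,0.001,0,0,0],[0,0,0,0.002,0,0,0],[0,0,0,0.002,0,0,0]]' >/dev/null;  python3 -c "
from h import *
st()"
```

```text
17.8 case TCP mm [-43.8   0.4  80.2] F case [ 0.02  0.17 -1.11] open 0.296 gf 29.95794452726841 rot err deg [-0.    0.05 -0.03]
```

```bash
python3 -m jog '[[0,0,0,0.001,0,0,0],[0,0,0,0.002,0,0,0],[0,0,0,0.002,0,0,0]]' >/dev/null;  python3 -c "
from h import *
st()"
```

```text
18.18 case TCP mm [-43.8   0.4  78.2] F case [-0.08  0.54 -1.94] open 0.294 gf 29.95794240385294 rot err deg [-0.    0.05 -0.03]
```

```bash
python3 -m jog '[[0,0,0,0.001,0,0,0],[0,0,0,0.002,0,0,0],[0,0,0,0.002,0,0,0]]' >/dev/null;  python3 -c "
from h import *
st()"
```

```text
18.55 case TCP mm [-43.8   0.2  76.5] F case [-0.15  0.19  1.01] open 0.298 gf 29.960410427302122 rot err deg [-0.02  0.04 -0.04]
```

```bash
python3 -m jog '[[0,0,0,0.001,0,0,0],[0,0,0,0.0015,0,0,0],[0,0,0,0.0015,0,0,0]]' >/dev/null;  python3 -c "
from h import *
st()"
```

```text
18.93 case TCP mm [-43.9   0.2  75.1] F case [-0.21  0.72  3.61] open 0.295 gf 29.965895656496286 rot err deg [-0.03  0.03 -0.03]
```

About 5 N net contact. Hold for 2.5 s.

```bash
python3 -m jog '[[0,0,0,0,0,0,0],[0,0,0,0,0,0,0],[0,0,0,0,0,0,0],[0,0,0,0,0,0,0],[0,0,0,0,0,0,0],[0,0,0,0,0,0,0],[0,0,0,0,0,0,0],[0,0,0,0,0,0,0],[0,0,0,0,0,0,0],[0,0,0,0,0,0,0],[0,0,0,0,0,0,0],[0,0,0,0,0,0,0],[0,0,0,0,0,0,0],[0,0,0,0,0,0,0],[0,0,0,0,0,0,0],[0,0,0,0,0,0,0],[0,0,0,0,0,0,0],[0,0,0,0,0,0,0],[0,0,0,0,0,0,0],[0,0,0,0,0,0,0]]' >/dev/null
python3 - <<'E'
from h import *
F=[]
for k in range(6):
    im,d=viewer.capture('scene' if k%2 else 'wrist'); F.append((C.T@bot.read_state()['force'])[2])
    if k==5: cv2.imwrite('pics/s4.png',cv2.resize(im[130:350,270:530],None,fx=3,fy=2.7))
print(np.round(F,1))
st()
for t in ['lamp','wand','window','cover_tab']:
    for r in models.tip_of('scene',t)[:1]: print(t,round(r['p'],2),'case',np.round(1000*C.T@(np.array(r['xyz'])-O),1))
E
```

```text
[4.6 4.8 4.  4.5 4.1 4. ]
21.73 case TCP mm [-43.8   0.3  74.8] F case [-1.73  0.25  3.98] open 0.292 gf 29.964126963168383 rot err deg [-0.02  0.04 -0.03]
lamp 0.89 case [ 3.7  1.3 44.3]
wand 0.62 case [-72.9  -1.2  44.3]
window 0.75 case [-2.6  1.8 49.1]
cover_tab 0.73 case [-41.8 121.9 105.4]
```

View pics/s4.png

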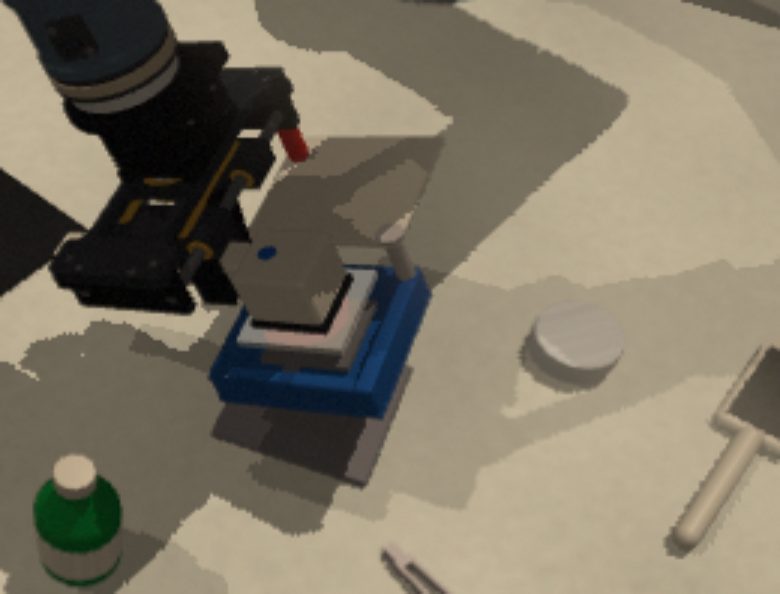

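The hood sits flat and centred on the lid, about 5.7 N net, held for 2.8 s. I retreat and return to the mat.

```bash
python3 -m jog '[[0,0,0,-0.005,0,0,0],[0,0,0,-0.025,0,0,0],[0,0,0,-0.06,0,0,0],[0,0,0,-0.08,0,0,0],[0,0,0,-0.08,0,0,0]]' >/dev/null
python3 - <<'E'
from h import *
st()
a=np.radians(73); x=np.array([np.cos(a),np.sin(a),0]);z=np.array([0,0,-1.]);R=np.c_[x,np.cross(z,x),z]
delta([.516,-.191,.18],R)
E
```

```text
22.55 case TCP mm [-4.340e+01 -1.000e-01  1.556e+02] F case [-0.54 -0.05 -1.53] open 0.295 gf 29.957986129447818 rot err deg [-0.13  0.05 -0.04]
[-0.2173, -0.0642, -0.0703] [-4.4, -23.8, 21.2]
```

```bash
python3 -m jog '[[0,-0.027,-0.008,-0.015,-0.5,-3,2.6],[0,-0.06,-0.018,-0.03,-1.2,-6.6,5.9],[0,-0.1,-0.03,-0.045,-2,-11,9.8],[0,-0.14,-0.041,-0.06,-2.8,-15.3,13.7],[0,-0.18,-0.053,-0.07,-3.6,-19.7,17.6],[0,-0.205,-0.061,-0.07,-4.1,-22.5,20],[0,-0.2173,-0.0642,-0.0703,-4.4,-23.8,21.2],[0,-0.2173,-0.0642,-0.0703,-4.4,-23.8,21.2],[0,-0.2173,-0.0642,-0.0703,-4.4,-23.8,21.2],[0,-0.2173,-0.0642,-0.0703,-4.4,-23.8,21.2]]' >/dev/null
python3 - <<'E'
from h import *
st()
s=bot.read_state(); print(s['position'],s['force'])
a=np.radians(73); x=np.array([np.cos(a),np.sin(a),0]);z=np.array([0,0,-1.]);R=np.c_[x,np.cross(z,x),z]
delta([.516,-.191,.034],R)
im,d=viewer.capture('scene')
r=models.outline_of('scene','wand'); P=cloud('scene',d,np.array(r[0]['mask'])); P=P[P[:,2]>.13]
# head top and handle top heights along wand
u=(P-s['position'])@x
for lo,hi in [(-.12,-.1),(-.1,-.07),(-.07,-.04),(.02,.04),(.04,.065)]:
    q=P[(u>lo)&(u<hi)]; print(lo,len(q),np.percentile(q[:,2],90).round(4) if len(q) else '')
E
```

```text
23.8 case TCP mm [-260.6   64.1  224.9] F case [-0.6   0.05 -1.14] open 0.299 gf 29.957713270559907 rot err deg [ -4.43 -23.73  21.12]
[ 0.51597108 -0.19057841  0.17943716] [-0.04483018 -0.08587487 -1.28443319]
[-0.0003, 0.0003, 0.1454] [-0.1, 0.0, 0.1]
-0.12 0 
-0.1 0 
-0.07 0 
0.02 273 0.2018
0.04 378 0.2017
```

```bash
python3 -m jog '[[0,0,0,0.05,0,0,0],[0,0,0,0.1,0,0,0],[0,0,0,0.13,0,0,0],[0,0,0,0.139,0,0,0],[0,0,0,0.142,0,0,0],[0,0,0,0.144,0,0,0],[0,0,0,0.1445,0,0,0],[0,0,0,0.1445,0,0,0]]' | grep -E 'pos|force'
python3 -m jog '[[0,0,0,0.0005,0,0,0],[0,0,0,0.001,0,0,0],[0,0,0,0.001,0,0,0]]'| grep -E 'pos|force'
```

```text
position: [0.5158, -0.1915, 0.0355]
force: [-0.3, 0.0, -1.1]
grasp_force: 30.0
position: [0.5155, -0.1913, 0.034]
force: [-0.0, 0.7, 2.4]
grasp_force: 30.0
```

```bash
python3 -m jog '[[0.4,0,0,0,0,0,0],[0.5,0,0,0,0,0,0],[0.7,0,0,0,0,0,0],[0.7,0,0,0,0,0,0],[0.7,0,0,-0.03,0,0,0],[0.7,0,0,-0.08,0,0,0],[0.7,0,0,-0.14,0,0,0],[0.7,0,0,-0.18,0,0,0],[0.7,0,0,-0.18,0,0,0],[0.7,0,0,-0.18,0,0,0]]' >/dev/null
python3 - <<'E'
from h import *
st()
im,d=viewer.capture('wrist'); cv2.imwrite('pics/w5.png',im)
r=models.outline_of('wrist','wand'); P=cloud('wrist',d,np.array(r[0]['mask'])); Q=P[(P[:,2]>.04)&(P[:,2]<.07)]; print(cv2.minAreaRect(Q[:,:2].astype(np.float32)))
c=Q[:,:2].mean(0); a=np.radians(73); u=(Q[:,:2]-c)@[np.cos(a),np.sin(a)]
for lo,hi in [(-.13,-.09),(-.09,-.05),(-.05,0),(.02,.06)]:
    q=Q[(u>lo)&(u<hi)]; print(lo,len(q),np.median(q[:,2]).round(4) if len(q) else '')
im,d=viewer.capture('scene')
for t in ['wand','mat','cover_tab','tumbler','jar','lotion','hairbrush','tweezers','tin']:
    for r in models.tip_of('scene',t)[:1]: print(t,round(r['p'],2),np.round(r['xyz'],3), np.round(1000*C.T@(np.array(r['xyz'])-O),1) if t=='cover_tab' else '')
E
```

```text
26.52 case TCP mm [-247.    65.1  255.5] F case [ 0.18  0.33 -0.84] open 0.698 gf 0.0 rot err deg [ -4.32 -23.71  21.19]
((0.5098274946212769, -0.21005895733833313), (0.17598432302474976, 0.04977179318666458), 73.08670043945312)
-0.13 456 0.0518
-0.09 1055 0.0519
-0.05 1463 0.0519
0.02 2747 0.054
wand 0.68 [ 0.507 -0.217  0.001] 
mat 0.72 [ 0.523 -0.214 -0.   ] 
cover_tab 0.93 [0.44  0.052 0.157] [-42.8 120.8 103.6]
tumbler 0.65 [ 0.719 -0.212  0.001] 
jar 0.91 [ 0.731 -0.098  0.001] 
lotion 0.79 [0.738 0.068 0.   ] 
hairbrush 0.63 [0.446 0.421 0.   ] 
tweezers 0.66 [0.665 0.283 0.002] 
tin 0.71 [ 0.422  0.289 -0.001]
```

View pics/w5.png

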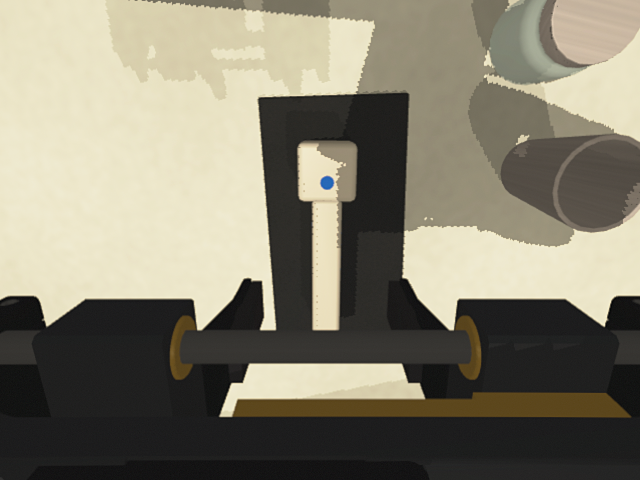

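The wand lies flat and in line near the mat's middle (head at (327,170)). The cover is open and the bystanders have not moved, so I hand in.

```bash
python3 -c "
from rig import workorder
print(workorder.hand_in())"
```

```text
the job is handed in; nothing more can be done
None
```

I handed the job in at about 27 s of the 67 s allowed; the hand-in returned no verdict. The cover is open at its stop, the lamp was held on the lid at about 5–6 N for about 2.8 s, the wand is back flat on its mat, and the bystanders stayed in place.

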